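Clear the spice jar and fold the bifold cupboard door open to its stop

ROBOT

A 6-joint arm with a two-finger parallel gripper is mounted at the origin on a cart in front of the work surface, level with it; the furniture and walls round the work are solid. World frame = base frame: x ahead of the robot, y to its left, z up, the work surface at z = 0. Lengths are in mm, angles in rad, forces in N, time in s.
With the tool pointing down it reaches from about 350 to 775 mm from the base axis. Payload 7.3 kg.
Tool frame: the origin (TCP) lies at the very end of the fingers, on their centre line; the grasp point (between the pads) lies 19 mm behind it; x points along the fingers, z is the direction in which the jaws open and shut, and the axes are right-handed (so a half turn about x gives the same grasp; the last joint's range is limited). The gripper opens to 92 mm and grips with 3 to 60 N. Pads are 19 mm wide; open, the fingers measure 130 mm over their backs; the gripper's body (75 mm by 190 mm) begins 47 mm behind the grasp point.
Start: joints at [-1.405, 0.342, 1.524, -0, 1.275, -0.146], TCP at [161.078, -499.699, 226.741] pointing down, gripper open.
Joint ranges: [-2.53, 2.53], [-0.77, 2.02], [0.04, 2.7], [-1, 4.14], [0.28, 2.66], [-3.11, 3.11]. Speed limits (rad/s): [2.57, 2.57, 3.14, 3.14, 3.14, 3.14].

INTERFACE

Orientations are given as [roll, pitch, yaw] about the fixed x, y, z axes, in that order (R = Rz(yaw) Ry(pitch) Rx(roll)).
In Python, from plant import * gives the robot as it stands.
- The arm moves only by the tool carry_out, never from a script. Its argument "rows" is a list of rows, each a list of 4 numbers: the shift along the world's x, y, z in mm, then the turn about the world's z in degrees. In form: [[x, y, z, twist], ...]. A call has 1 to 20 rows; each row is the pose to reach, as a shift and turn from the pose measured when the call began; what a row does not reach only later rows make up. A row lasts 1/12 s, in which the tool goes at most 41.7 mm and 7.16 degrees, less where a joint would pass 70% of its speed; a pose out of reach is approached as far as the arm can. A call with a gripper value outside its range is refused whole. "hand" is the finger opening in mm, from 0 to 91.8, set as the call begins (left out, the last holds). The fingers move at their own pace and stop on an object; the grip force is fixed at half the most. Time passes only in rows, so rows that repeat a pose let the fingers close. It gives the time, the measured TCP pose, the force and the opening at its end, in the units of the state.
- get_obs(): the state, without advancing time (a new reading comes with each control period).
- capture(name): name is "scene" or "top"; returns the picture (420x560x3 uint8, red, green, blue); there is no depth.
- camera_info(name): a dict with "camera_matrix" (3x3 intrinsics, pixels), "pose" (4x4, takes a point from camera to world coordinates). Camera axes: x right, y down, z forward; pixel columns grow to the right and rows downward; lengths in mm; the calibration is good to about 2 mm. A picture is of the moment at which its call begins. camera_info takes no time and is no camera call.
- close_job(): hands the job in, once; it reports no verdict.
The state is a dict: "time": time; "joint_positions": joint angles; "dq": joint speeds; "tau": joint torques, N m; "tool_pos": TCP position; "tcp_rot": TCP orientation; "contact_force": force on the tool from outside, world axes, zero at the start; "moment": the same for the moment, N m; "grip_width": finger opening in mm.
Only numpy, scipy, OpenCV 4.12 (cv2) and the standard library are available. Lean on these libraries where they do the work, as an engineer would, in place of code of your own. Each camera call takes 0.05 s, during which the arm holds its last target. There are 200 camera calls.

TASK

A spice jar is standing in the way of the little cupboard's bifold door. Stand it upright on the wooden board, then pull the door open by its bar handle so that both panels fold together along the track until the door comes up against its stop; feel for the stop, press the door lightly against it for a moment without slamming or forcing it, then let go and leave the door standing open there. Do not disturb the garlic, lemon or onion.

Things in the scene. Friction and masses are not known exactly. Their poses are not given: they have to be found in the camera images.
- cupboard: Small taupe spice cupboard fixed on the worktop, 300 wide (y), 162 deep, roof top at z 200. Its front is a bifold door of two equal panels, 130 wide, 16 thick, z 8 to 174. Origin: on the worktop below the middle of the shut door's mid-plane. +x to the back, +y to the left seen from the robot. Roof and fascia over the door reach 16 in front (-x) of the origin.
- jamb_axis (a point): Fixed vertical hinge axis of the jamb (left) panel, at worktop height, at (0, +130) of the cupboard's frame. The lead (right) panel is hinged to the jamb panel's other edge: the fold axis, at (0, 0) when shut. With the jamb panel turned by a, the fold axis is at (-130 sin a, 130 - 130 cos a). No spring or catch: light friction, 1 to 2 N at the handle; the door stays where left.
- guide_pin (a point): Pin on the lead panel's far top edge, 180 above the worktop; it runs in the track behind the fascia, along y at x = 0 of the cupboard, and is at y = 130 - 260 cos a. A black stop is clamped in the track and ends its travel at a between about 0.98 and 1.24 rad, different every time; the stop is hidden and can only be felt.
- jamb_panel (a joint): Turn of the jamb panel (the left panel as seen by the robot), rad: 0 door shut, growing as the door folds out towards the robot. The lead panel always turns the other way by the same angle relative to the cupboard (-x face turns to the right, towards -y of the cupboard).
- lead_panel: The lead panel (the right-hand one), 130 wide, 16 thick, 166 high. Origin: on the fold axis at worktop height; its -y runs along the panel from the fold to the guide pin, -x is its outward normal (the handle's side).
- pull_handle: Upright round steel bar handle of the lead panel, 10 in diameter, from z 69 to z 171 with rounded ends, on two thin horizontal posts (at z 82 and z 140) to the panel behind it. The bar stands 53 in front of the panel's mid-plane (40 clear of its face), 45 from the fold axis. Origin: on the bar's axis at worktop height; axes as those of lead_panel.
- handle_grip (a point): Point on the axis of the handle's bar, 155 above the worktop, above the upper post: pinch the bar here from above; the bar is round and may turn between the fingers.
- spice_jar: Loose upright spice jar with dark cap, 41 in diameter, 105 high, about 110 g. Origin: centre of its underside, z along its axis. Stands on the worktop in front of the jamb panel, where the door would strike it.
- board: Small wooden board lying flat on the worktop to the left of the cupboard, 185 (x) x 270 (y) x 22 thick, 0.8 kg, loose. Origin: centre of its underside. Wall cabinets hang above: left of y = -0.2 m their front is at x = 0.54 m and their underside 0.48 m over the worktop, so carry things low and on the robot side there.
- garlic: Bystander: garlic bulb, 60 across, 59 high, on the worktop left of the board. Origin: its underside.
- lemon: Bystander: lemon, 78x55x56, on the worktop behind the board, left of the cupboard. Origin: its underside.
- onion: Bystander: red onion, 64x67x71, on the worktop behind the board. Origin: its underside.
Mind the look-alikes: they are no part of the job. Of the things that look like the spice_jar, take the one that is nearest to the robot's base at the start.

How it is judged (in metres and radians):
On the way, in this order (a step that is already met when the one before it is completed fails the run):
1. the spice jar stands upright on the board, let go, with the door not yet opened (angle between spice_jar's own z axis and vertical below 0.12 rad and x of spice_jar in the frame of board between -0.08 and 0.08 m and y of spice_jar in the frame of board between -0.12 and 0.12 m and z of spice_jar in the frame of board between 0.014 and 0.032 m and linear speed of spice_jar below 0.02 m/s and contact force between the fingers and spice_jar below 0.1 N and value of joint jamb_panel below 0.15 rad), for 0.2 s.
2. the door is being folded open by its handle: the fingers are on the handle and the jamb panel has turned more than 0.4 rad (value of joint jamb_panel above 0.4 rad and contact force between the fingers and pull_handle above 0.5 N), for 0.1 s.
3. the door is pressed against its stop (more than 1.5 N) and still, with the fingers on the handle (contact force between lead_panel and cupboard above 1.5 N and value of joint jamb_panel above 0.9 rad and velocity of joint jamb_panel below 0.1 rad/s and contact force between the fingers and pull_handle above 0.5 N), for 0.2 s.
At the end, for the whole second after the job is handed in: The door, brought to its stop, has been let go and stands still with the jamb panel turned more than 0.9 rad; the spice jar stands upright (within 0.12 rad) and at rest on the board, its centre at least about 12 mm inside the edges (angle between spice_jar's own z axis and vertical below 0.12 rad and x of spice_jar in the frame of board between -0.08 and 0.08 m and y of spice_jar in the frame of board between -0.12 and 0.12 m and z of spice_jar in the frame of board between 0.014 and 0.032 m and linear speed of spice_jar below 0.02 m/s and contact force between the fingers and spice_jar below 0.1 N and value of joint jamb_panel above 0.9 rad and velocity of joint jamb_panel between -0.05 and 0.05 rad/s and contact force between the fingers and pull_handle below 0.1 N and contact force between the fingers and lead_panel below 0.1 N); the robot touches nothing.
It fails at once if the door is slammed or forced against its stop (over 25 N) (contact force between lead_panel and cupboard above 25 N).
It fails at once if the spice jar is knocked over (angle between spice_jar's own z axis and vertical above 0.7 rad).
It fails at once if the garlic is displaced by more than 30 mm (distance of garlic from where it was at the start of the episode above 0.03 m).
It fails at once if the lemon is displaced by more than 30 mm (distance of lemon from where it was at the start of the episode above 0.03 m).
It fails at once if the onion is displaced by more than 30 mm (distance of onion from where it was at the start of the episode above 0.03 m).
It also fails if it takes over 72 s, if anything falls off the work surface, if the arm or the gripper's body presses on something with over 40 N, if the wrist force passes 120 N, or if a joint passes its speed limit or range.

## Working session

There is one attempt and no reset: what is moved stays moved. The work goes in short steps, Python scripts to look and compute and a tool call to move; the robot and the scene stay as the last step left them, time stands still between calls to the robot, and variables do not carry over. Pictures are saved under pics/ and viewed, about 8 in all and at most 12, crops included, and the job is handed in when it is done.

Besides the shell and the picture viewer there is one more tool, called after "Call:" as name(argument=value, ...) on one line, values as JSON. carry_out: Moves the arm, as the interface text tells. Its arguments: {"type":"object","properties":{"rows":{"type":"array"},"hand":{"type":"number"}},"required":["rows"]}

```bash
mkdir -p pics; python3 - <<'E'
from plant import *
import cv2,numpy as np
np.set_printoptions(precision=3,suppress=True)
for n in("scene","top"):
    cv2.imwrite(f"pics/{n}0.png",capture(n)[:,:,::-1]);c=camera_info(n);print(n,c["camera_matrix"],c["pose"])
print(get_obs())
E
```

```text
scene [[495.413   0.    270.823]
 [  0.    495.413 206.552]
 [  0.      0.      1.   ]] [[   0.681   -0.561    0.471  -63.347]
 [  -0.732   -0.517    0.443 -694.19 ]
 [  -0.005   -0.647   -0.762 1177.624]
 [   0.       0.       0.       1.   ]]
top [[473.476   0.    280.181]
 [  0.    473.476 204.018]
 [  0.      0.      1.   ]] [[   0.125   -0.94     0.318  174.819]
 [  -0.992   -0.118    0.039 -126.404]
 [   0.001   -0.321   -0.947 1413.601]
 [   0.       0.       0.       1.   ]]
{'time': 0.1, 'joint_positions': array([-1.405,  0.343,  1.525, -0.   ,  1.275, -0.146]), 'dq': array([ 0.   , -0.002, -0.001, -0.001,  0.001,  0.002]), 'tau': array([  0.002, -43.201, -24.469,   0.072,   0.053,  -0.   ]), 'tool_pos': array([ 161.015, -499.327,  226.09 ]), 'tcp_rot': array([3.006, 1.569, 1.747]), 'contact_force': array([ 0.158,  0.849, -0.681]), 'moment': array([-0.017, -0.051,  0.012]), 'grip_width': 92.06853661060367}
```

View pics/scene0.png

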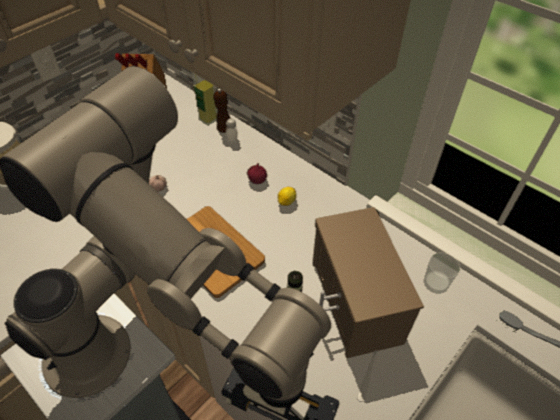

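View pics/top0.png

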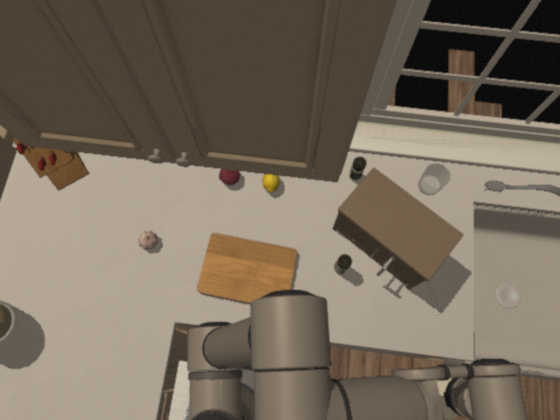

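The scene view shows the jar's cap at (295,278), the handle at about (333,303), the cupboard roof, and the board, with the arm covering part of it. In the top view, two objects could be the jar: (344,263) in front of the door and (358,168) behind the cupboard. The first is nearer the base, so I choose it. I'll check it in a close crop.

```bash
cat > h.py <<'E'
import numpy as np,cv2
from plant import *
np.set_printoptions(precision=3,suppress=True)
def ray(n,p):
    c=camera_info(n);P=np.array(c["pose"]);d=P[:3,:3]@np.linalg.solve(c["camera_matrix"],[p[0],p[1],1.]);return P[:3,3],d
def onz(n,p,z):
    o,d=ray(n,p);return (o+d*(z-o[2])/d[2])[:2]
def proj(n,X):
    c=camera_info(n);P=np.linalg.inv(np.array(c["pose"]));q=np.array(c["camera_matrix"])@(P[:3,:3]@np.array(X,float)+P[:3,3]);return q[:2]/q[2]
def tri(p1,p2):
    a,u=ray("scene",p1);b,v=ray("top",p2);s=np.linalg.lstsq(np.c_[u,-v],b-a,rcond=None)[0];A=a+s[0]*u;B=b+s[1]*v;return (A+B)/2,np.linalg.norm(A-B)
E
python3 - <<'E'
from h import *
t=cv2.imread("pics/top0.png");s=cv2.imread("pics/scene0.png")
a=cv2.resize(t[230:310,320:480],None,fx=5,fy=5,interpolation=2)
b=cv2.resize(s[260:360,265:425],None,fx=5,fy=5,interpolation=2)
cv2.imwrite("pics/c1.png",a);cv2.imwrite("pics/c2.png",b)
# board
h=cv2.cvtColor(t,cv2.COLOR_BGR2HSV)
m=cv2.inRange(h,(8,110,100),(22,255,255));m[:, :180]=0;m[:, 310:]=0;m[:225]=0
c=max(cv2.findContours(m,0,2)[0],key=cv2.contourArea);print(cv2.minAreaRect(c),cv2.boundingRect(c))
bx=cv2.boxPoints(cv2.minAreaRect(c));print([(p,onz("top",p,22)) for p in bx])
for p in((344,258),(358,161)):print("cap",onz("top",p,105))
for p in((377,168),(462,235),(418,290),(334,226)):print("roof",onz("top",p,200))
E
```

```text
((246.75, 270.7500305175781), (91.19400024414062, 61.580467224121094), 11.309932708740234) (197, 234, 100, 69)
[(array([196., 292.], dtype=float32), array([342.504, 141.431])), (array([208.077, 231.615], dtype=float32), array([526.85 , 138.059])), (array([297.5, 249.5], dtype=float32), array([ 505.546, -138.184])), (array([285.423, 309.885], dtype=float32), array([ 324.224, -123.763]))]
cap [ 477.874 -269.872]
cap [ 779.277 -287.393]
roof [ 720.841 -329.612]
roof [ 556.657 -564.437]
roof [ 396.699 -453.47 ]
roof [ 539.001 -225.925]
```

View pics/c1.png

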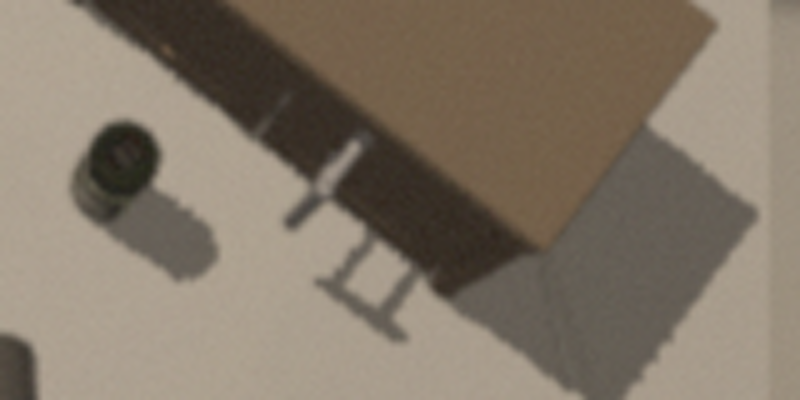

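View pics/c2.png

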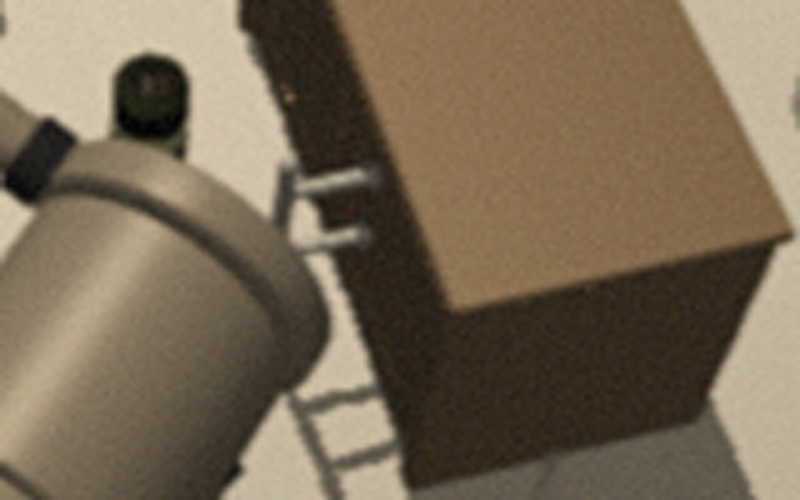

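The crops show a dark-capped jar standing in front of the door, with its cap at about (344.4,261.2) in the top view. The bar handle's top is at about (321.6,292.6) in the scene view. Next I'll refine the cupboard pose from the roof contour.

```bash
python3 - <<'E'
from h import *
for n,roi,seed in(("top",(330,160,470,295),(400,220)),("scene",(305,205,425,335),(370,260))):
    im=cv2.imread(f"pics/{n}0.png");h=cv2.cvtColor(im,cv2.COLOR_BGR2HSV);print(n,h[seed[1],seed[0]])
    g=cv2.GaussianBlur(im,(3,3),0).astype(int);c=np.median(g[seed[1]-5:seed[1]+5,seed[0]-5:seed[0]+5].reshape(-1,3),0)
    m=(np.abs(g-c).max(2)<28).astype(np.uint8)*255;x0,y0,x1,y1=roi;k=np.zeros_like(m);k[y0:y1,x0:x1]=m[y0:y1,x0:x1];k=cv2.morphologyEx(k,cv2.MORPH_OPEN,np.ones((5,5)))
    C=max(cv2.findContours(k,0,2)[0],key=cv2.contourArea);q=cv2.approxPolyDP(cv2.convexHull(C),6,True)[:,0]
    W=np.array([onz(n,p,200) for p in q]);print(q.tolist(),W.tolist(),np.linalg.norm(np.roll(W,-1,0)-W,axis=1))
print("cap",onz("top",(344.4,261.2),105))
print("cap tri",tri((295-0,276.5),(344.4,261.2)))
E
```

```text
top [ 14  88 119]
[[371, 170], [461, 233], [468, 276], [454, 294], [414, 293], [340, 210]] [[712.7466910118001, -313.4566958330828], [561.8445145642632, -561.7916526121124], [448.75157524497547, -580.0460150660529], [397.97375863538514, -544.6456677680399], [387.80638743865535, -443.6131012681634], [585.6878657475604, -237.9977061263399]] [290.589 114.557  61.9   101.543 285.368 147.777]
scene [ 16 113 135]
[[372, 207], [420, 306], [355, 320], [318, 218]] [[717.0724130958856, -319.11099681247345], [553.40183877612, -564.1536013304374], [428.6507754129417, -479.2673143676259], [594.2754509972133, -239.87732206780635]] [294.676 150.892 291.1   146.141]
cap [ 468.917 -271.731]
cap tri (array([ 470.746, -272.696,  102.68 ]), np.float64(2.884258703945185))
```

```bash
cat >> h.py <<'E'
from scipy.spatial.transform import Rotation as Ro
def st():
    o=get_obs();z=Ro.from_euler("xyz",o["tcp_rot"]).as_matrix()[:,2];return o["time"],o["tool_pos"],"jaw",np.degrees(np.arctan2(z[1],z[0])),"q",o["joint_positions"],"F",o["contact_force"],o["grip_width"]
E
python3 -c "
from h import *
print(st())"
```

```text
(0.1, array([ 161.015, -499.327,  226.09 ]), 'jaw', np.float64(-72.13502197905188), 'q', array([-1.405,  0.343,  1.525, -0.   ,  1.275, -0.146]), 'F', array([ 0.158,  0.849, -0.681]), 92.06853661060367)
```

Call:
carry_out(rows=[[20, 15, 0, 7], [40, 30, 0, 14], [62, 45, 0, 21], [84, 60, 0, 28], [106, 77, 0, 35], [128, 93, 0, 42], [150, 110, 0, 49], [172, 126, 0, 56], [194, 142, 0, 63], [216, 159, 0, 70], [238, 175, 0, 77], [260, 191, 0, 84], [282, 207, 0, 91], [298, 219, 0, 98], [309, 227, 0, 104], [309, 227, 0, 108], [309, 227, 0, 108]], hand=80)

```text
time: 1.52
tool_pos: [470.4, -271.5, 225.6]
tcp_rot: [2.52, 1.569, -3.133]
contact_force: [0.1, 0.9, 0.0]
grip_width: 80.1
```

```bash
python3 - <<'E'
from h import *
print(st())
for n in("scene","top"):cv2.imwrite(f"pics/{n}1.png",capture(n)[:,:,::-1])
s=cv2.imread("pics/scene1.png");t=cv2.imread("pics/top1.png")
cv2.imwrite("pics/c3.png",np.vstack([cv2.resize(s[220:370,240:440],(800,600),interpolation=2)]))
E
```

```text
(1.5167, array([ 470.401, -271.485,  225.551]), 'jaw', np.float64(36.10697239633109), 'q', array([-0.664,  0.377,  1.474, -0.001,  1.292, -1.294]), 'F', array([0.117, 0.875, 0.03 ]), 80.07152915942741)
```

View pics/c3.png

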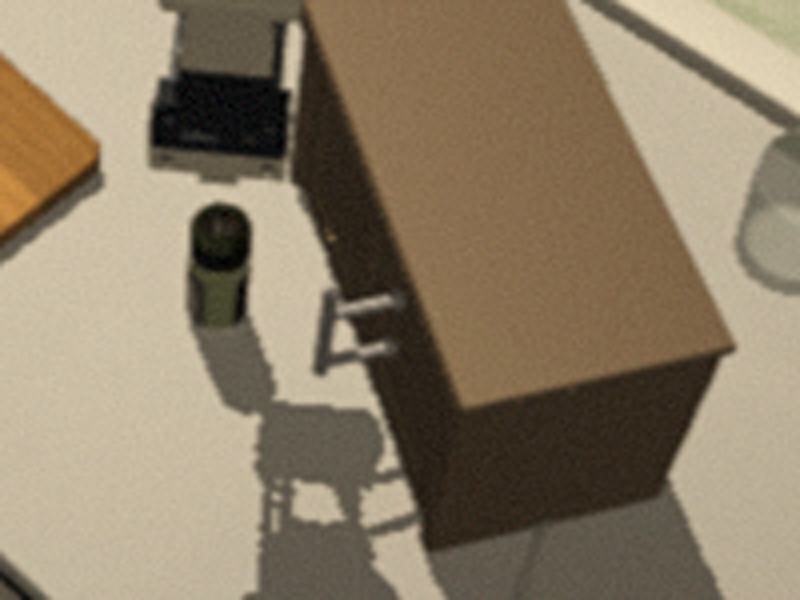

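The crop shows the jar's cap centred at about (220,228) crop pixels, the bar running from (330,290) to (319,373), and the front right roof corner at (462,409). The gripper is above the jar, with the roof in clear view.

```bash
python3 - <<'E'
from h import *
f=lambda x,y:(x/4+240-.375,y/4+220-.375)
print("bar top",onz("scene",f(330,292),170),"bot",onz("scene",f(319,370),70))
print("roof FR,BR",onz("scene",f(462,409),200),onz("scene",f(734,347),200))
print("cap",onz("scene",f(220,229),105), "cap L/R mid low", onz("scene",f(220,310),10))
# front edge pixels FR -> upper point on front edge
print("front edge pt",onz("scene",f(302,5),200),"right edge pt",onz("scene",f(570,5),200))
print("cup base FR corner z0",onz("scene",f(430,550),0))
E
```

```text
bar top [ 448.293 -374.726] bot [ 451.41  -372.954]
roof FR,BR [ 425.246 -482.134] [ 557.274 -569.707]
cap [ 469.51 -274.17] cap L/R mid low [ 468.923 -278.695]
front edge pt [ 582.129 -240.479] right edge pt [ 696.666 -364.644]
cup base FR corner z0 [ 434.598 -481.592]
```

Call:
carry_out(rows=[[0, -1.5, -15, 0], [0, -1.5, -40, 0], [0, -1.5, -65, 0], [0, -1.5, -90, 0], [0, -1.5, -115, 0], [0, -1.5, -135, 0], [0, -1.5, -148, 0], [0, -1.5, -155, 0], [0, -1.5, -155, 0]])

```text
time: 2.37
tool_pos: [468.7, -273.6, 69.3]
tcp_rot: [2.161, 1.566, 2.782]
contact_force: [-0.1, 0.6, 0.2]
grip_width: 79.8
```

Call:
carry_out(rows=[[0, 0, 0, 0], [0, 0, 0, 0], [0, 0, 0, 0], [0, 0, 0, 0], [0, 0, 0, 0], [0, 0, 0, 0], [0, 0, 0, 0], [0, 0, 0, 0]], hand=20)

```text
time: 3.03
tool_pos: [468.9, -273.7, 69.6]
tcp_rot: [2.195, 1.567, 2.817]
contact_force: [-0.5, -0.6, 0.7]
grip_width: 40.3
```

Call:
carry_out(rows=[[0, 0, 15, 0], [0, 0, 35, 0], [-3, 10, 52, 0], [-6, 28, 60, 0], [-9, 50, 60, 0], [-13, 73, 60, 0], [-17, 97, 60, 0], [-21, 121, 60, 0], [-25, 145, 60, 0], [-29, 169, 60, 0], [-33, 193, 60, 0], [-37, 215, 60, 0], [-40, 232, 60, 0], [-42, 245, 60, 0], [-44, 252, 60, 0], [-44, 254, 60, 0], [-44, 254, 60, 0]])

```text
time: 4.45
tool_pos: [424.9, -19.6, 129.6]
tcp_rot: [2.237, 1.567, 2.859]
contact_force: [-0.0, -0.6, -0.8]
grip_width: 40.2
```

Call:
carry_out(rows=[[0, 0, -8, 0], [0, 0, -18, 0], [0, 0, -26, 0], [0, 0, -31, 0], [0, 0, -34, 0], [0, 0, -36, 0], [0, 0, -36, 0]])

```text
time: 5.03
tool_pos: [424.8, -19.7, 93.3]
tcp_rot: [2.246, 1.566, 2.868]
contact_force: [0.4, -0.4, -1.5]
grip_width: 40.1
```

```bash
python3 - <<'E'
from h import *
print(st())
a=capture("scene")[:,:,::-1];b=capture("top")[:,:,::-1]
cv2.imwrite("pics/p5.png",np.hstack([cv2.resize(a[160:310,150:300],(400,400)),cv2.resize(b[200:350,180:330],(400,400))]))
E
```

```text
(5.0333, array([424.833, -19.732,  93.276]), 'jaw', np.float64(35.63267993971747), 'q', array([-0.227,  0.34 ,  1.964,  0.   ,  0.842, -0.849]), 'F', array([ 0.361, -0.37 , -1.457]), 40.06798288339132)
```

View pics/p5.png

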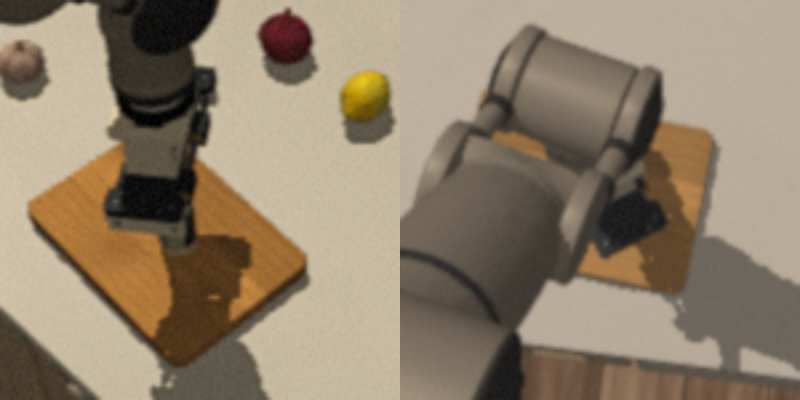

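The jar hangs over the middle of the board, with its base at about (180,245) in the left half of the crop. The bystanders haven't moved. I'll lower it to contact and release.

Call:
carry_out(rows=[[0, 0, -1, 0], [0, 0, -1.7, 0], [0, 0, -1.7, 0], [0, 0, -1.7, 0]])

```text
time: 5.47
tool_pos: [425.1, -19.7, 92.2]
tcp_rot: [2.234, 1.567, 2.857]
contact_force: [-0.7, -0.2, -0.1]
grip_width: 40.7
```

Call:
carry_out(rows=[[0, 0, 0, 0], [0, 0, 0, 0], [0, 0, 0, 0], [0, 0, 0, 0], [0, 0, 0, 0], [0, 0, 0, 0], [0, 0, 0, 0], [0, 0, 0, 0]], hand=80)

```text
time: 6.13
tool_pos: [425.1, -19.7, 92.2]
tcp_rot: [2.234, 1.567, 2.856]
contact_force: [0.8, 0.0, -0.5]
grip_width: 79.7
```

Call:
carry_out(rows=[[0, 0, 8, 0], [0, 0, 25, 0], [0, 0, 45, 0], [0, 0, 70, 0], [0, 0, 95, 0], [0, 0, 120, 0], [0, 0, 145, 0], [0, 0, 160, 0], [0, 0, 160, 0]])

```text
time: 6.88
tool_pos: [426.6, -20.0, 256.0]
tcp_rot: [-0.791, 1.567, -0.169]
contact_force: [0.0, 1.2, -0.5]
grip_width: 80.5
```

Call:
carry_out(rows=[[1, -12, 0, 0], [3, -32, 0, 2], [5, -57, 0, 4], [7, -84, 0, 6], [9, -112, 0, 8], [11, -140, 0, 10], [13, -168, 0, 12], [14, -196, 0, 14], [16, -224, 0, 16], [18, -252, -4, 18], [20, -280, -10, 20], [22, -306, -16, 21], [23, -328, -22, 21], [24, -344, -26, 21], [24, -352, -26, 21], [24, -354, -26, 21], [24, -354, -26, 21]], hand=60)

```text
time: 8.3
tool_pos: [450.4, -373.8, 229.7]
tcp_rot: [-0.542, 1.567, 0.446]
contact_force: [0.5, -0.3, 0.4]
grip_width: 59.9
```

```bash
python3 - <<'E'
from h import *
print(st())
a=capture("scene")[:,:,::-1];b=capture("top")[:,:,::-1]
cv2.imwrite("pics/scene6.png",a);cv2.imwrite("pics/top6.png",b)
cv2.imwrite("pics/p6.png",np.hstack([cv2.resize(a[160:340,150:390],(400,300)),cv2.resize(b[180:330,180:430],(400,300))]))
cv2.imwrite("pics/p6.png",np.vstack([cv2.imread("pics/p6.png"),np.hstack([cv2.resize(a[260:335,290:390],(400,300),interpolation=2),cv2.resize(b[235:310,345:445],(400,300),interpolation=2)])]))
E
```

```text
(8.3, array([ 450.449, -373.768,  229.714]), 'jaw', np.float64(56.628205867317746), 'q', array([-0.825,  0.451,  1.347,  0.003,  1.343, -1.814]), 'F', array([ 0.496, -0.262,  0.419]), 59.87038367522213)
```

View pics/p6.png

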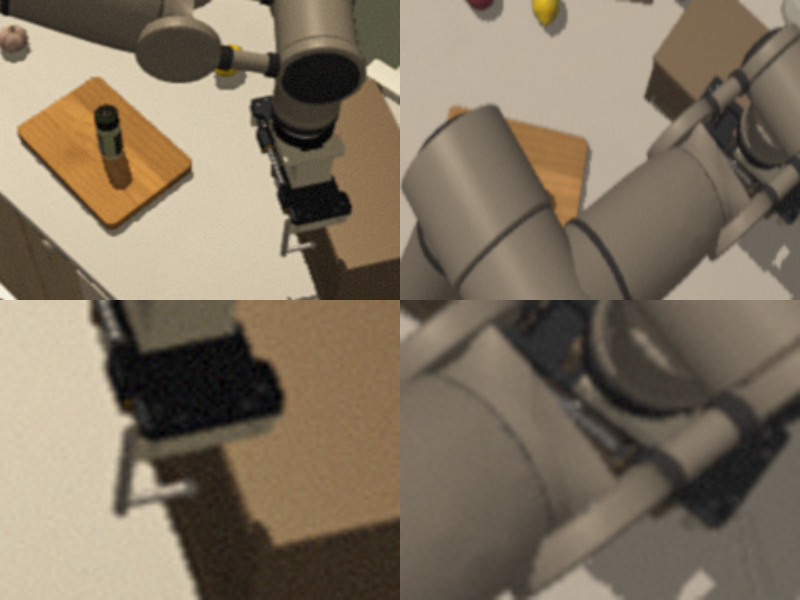

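The jar stands upright on the board, at (108,130) in the upper-left panel. The bar's top is at (322.4,292.1) in the scene view, as before, and the gripper is above it. Next I descend and pinch the bar.

Call:
carry_out(rows=[[0, 0, -12, 0], [0, 0, -30, 0], [0, 0, -48, 0], [0, 0, -63, 0], [0, 0, -75, 0], [0, 0, -82, 0], [0, 0, -86, 0], [0, 0, -86, 0], [0, 0, -86, 0]])

```text
time: 9.15
tool_pos: [451.1, -373.0, 145.0]
tcp_rot: [-0.949, 1.566, 0.041]
contact_force: [0.5, -0.0, -0.0]
grip_width: 60.5
```

Call:
carry_out(rows=[[0, 0, 0, 0], [0, 0, 0, 0], [0, 0, 0, 0], [0, 0, 0, 0], [0, 0, 0, 0], [0, 0, 0, 0], [0, 0, 0, 0], [0, 0, 0, 0], [0, 0, 0, 0], [0, 0, 0, 0]], hand=0)

```text
time: 9.98
tool_pos: [451.0, -373.1, 145.0]
tcp_rot: [-0.993, 1.567, -0.003]
contact_force: [-1.1, 0.2, -0.6]
grip_width: 8.9
```

```bash
python3 - <<'E'
from h import *
print(st())
# path relative to bar at a=0, world, for yaw candidates
for yaw in(np.radians(-33.5),):
    c,s=np.cos(yaw),np.sin(yaw);R=np.array([[c,-s],[s,c]])
    H=lambda a:np.array([-85*np.sin(a)-53*np.cos(a),130-175*np.cos(a)-53*np.sin(a)])
    for a in np.arange(0,1.3,.05):print(round(a,2),R@(H(a)-H(0)),np.degrees(a).round(1))
E
```

```text
(9.9833, array([ 451.016, -373.134,  144.998]), 'jaw', np.float64(56.71519868376872), 'q', array([-0.824,  0.522,  1.473,  0.003,  1.144, -1.815]), 'F', array([-1.087,  0.223, -0.588]), 8.856944452177208)
0.0 [0. 0.] 0.0
0.05 [-4.829  0.282] 2.9
0.1 [-9.293  0.854] 5.7
0.15 [-13.383   1.716] 8.6
0.2 [-17.087   2.866] 11.5
0.25 [-20.397   4.3  ] 14.3
0.3 [-23.303   6.015] 17.2
0.35 [-25.8     8.006] 20.1
0.4 [-27.88   10.269] 22.9
0.45 [-29.539  12.798] 25.8
0.5 [-30.772  15.587] 28.6
0.55 [-31.576  18.628] 31.5
0.6 [-31.949  21.914] 34.4
0.65 [-31.891  25.438] 37.2
0.7 [-31.401  29.189] 40.1
0.75 [-30.48   33.159] 43.0
0.8 [-29.132  37.338] 45.8
0.85 [-27.359  41.715] 48.7
0.9 [-25.165  46.279] 51.6
0.95 [-22.557  51.02 ] 54.4
1.0 [-19.54   55.924] 57.3
1.05 [-16.123  60.98 ] 60.2
1.1 [-12.314  66.176] 63.0
1.15 [-8.122 71.498] 65.9
1.2 [-3.557 76.932] 68.8
1.25 [ 1.368 82.466] 71.6
```

Call:
carry_out(rows=[[-2.4, 0.1, 0, 1.5], [-4.8, 0.3, 0, 3], [-7.1, 0.6, 0, 4.5], [-9.3, 0.9, 0, 5.5], [-11.4, 1.3, 0, 7], [-13.4, 1.7, 0, 8.5], [-15.3, 2.3, 0, 10], [-17.1, 2.9, 0, 11], [-18.8, 3.6, 0, 12.5], [-20.4, 4.3, 0, 14], [-21.9, 5.1, 0, 15], [-23.3, 6.0, 0, 16.5]])

```text
time: 10.98
tool_pos: [427.9, -367.2, 145.0]
tcp_rot: [-1.094, 1.566, 0.185]
contact_force: [2.3, -0.7, -1.7]
grip_width: 9.0
```

Call:
carry_out(rows=[[-1.3, 1, 0, 1], [-2.5, 2, 0, 2.5], [-3.6, 3.1, 0, 4], [-4.6, 4.2, 0, 5], [-5.4, 5.5, 0, 6.5], [-6.2, 6.8, 0, 7.5], [-6.9, 8.2, 0, 9], [-7.5, 9.6, 0, 10], [-7.9, 11.1, 0, 11.5], [-8.3, 12.6, 0, 12.5], [-8.5, 14.2, 0, 14], [-8.7, 15.9, 0, 15], [-8.7, 17.6, 0, 16.5], [-8.6, 19.4, 0, 17.5], [-8.4, 21.3, 0, 19], [-8.1, 23.2, 0, 20], [-7.7, 25.1, 0, 21], [-7.2, 27.1, 0, 22], [-6.5, 29.2, 0, 23], [-5.8, 31.3, 0, 24]])

```text
time: 12.65
tool_pos: [421.8, -335.6, 145.0]
tcp_rot: [-0.956, 1.566, 0.744]
contact_force: [-2.8, -4.0, -0.3]
grip_width: 8.8
```

```bash
python3 -c "
from h import *
print(st())"
```

```text
(12.65, array([ 421.811, -335.605,  144.999]), 'jaw', np.float64(97.36968840844393), 'q', array([-0.817,  0.446,  1.605,  0.005,  1.091, -2.519]), 'F', array([-2.755, -3.996, -0.261]), 8.829518630720305)
```

Call:
carry_out(rows=[[0.5, 1.3, 0, 0.5], [1.0, 2.6, 0, 1], [1.6, 3.9, 0, 1.5], [2.1, 5.3, 0, 2], [2.7, 6.7, 0, 2.5], [3.3, 8.1, 0, 3], [4.0, 9.4, 0, 3.5], [4.7, 10.8, 0, 4], [5.4, 12.2, 0, 4.5], [6.2, 13.5, 0, 5]])

```text
time: 13.48
tool_pos: [428.4, -322.1, 145.1]
tcp_rot: [-1.131, 1.566, 0.657]
contact_force: [2.0, -4.7, -1.6]
grip_width: 8.8
```

Call:
carry_out(rows=[[0.5, 0.9, 0, 0.3], [1.1, 1.8, 0, 0.6], [1.6, 2.7, 0, 1], [2.2, 3.6, 0, 1.2]])

```text
time: 13.82
tool_pos: [430.6, -318.5, 145.1]
tcp_rot: [-1.125, 1.566, 0.684]
contact_force: [0.2, -4.7, -1.4]
grip_width: 9.2
```

Call:
carry_out(rows=[[0.5, 0.9, 0, 0.3], [1.1, 1.8, 0, 0.6], [1.6, 2.7, 0, 1], [2.2, 3.6, 0, 1.2]])

```text
time: 14.15
tool_pos: [433.0, -314.9, 145.0]
tcp_rot: [-1.18, 1.566, 0.651]
contact_force: [2.0, -4.3, -2.6]
grip_width: 9.2
```

Call:
carry_out(rows=[[0.6, 0.9, 0, 0.3], [1.2, 1.7, 0, 0.6], [1.8, 2.6, 0, 0.9], [2.4, 3.4, 0, 1.2]])

```text
time: 14.48
tool_pos: [435.4, -311.4, 145.1]
tcp_rot: [-1.17, 1.566, 0.682]
contact_force: [1.9, -4.6, -1.4]
grip_width: 8.9
```

Call:
carry_out(rows=[[0.6, 0.8, 0, 0.2], [1.2, 1.6, 0, 0.4], [1.9, 2.4, 0, 0.6]])

```text
time: 14.73
tool_pos: [437.3, -308.8, 145.1]
tcp_rot: [-1.153, 1.566, 0.71]
contact_force: [2.1, -4.3, -1.4]
grip_width: 8.9
```

Call:
carry_out(rows=[[0.6, 0.8, 0, 0.2], [1.2, 1.6, 0, 0.4], [1.8, 2.4, 0, 0.6]])

```text
time: 14.98
tool_pos: [439.2, -306.3, 145.1]
tcp_rot: [-1.133, 1.566, 0.74]
contact_force: [1.7, -4.8, -1.9]
grip_width: 8.9
```

Call:
carry_out(rows=[[0.6, 0.8, 0, 0.2], [1.2, 1.6, 0, 0.4], [1.9, 2.4, 0, 0.6]])

```text
time: 15.23
tool_pos: [441.1, -303.8, 145.1]
tcp_rot: [-1.101, 1.566, 0.783]
contact_force: [1.4, -4.0, -1.9]
grip_width: 9.3
```

Call:
carry_out(rows=[[0.6, 0.8, 0, 0], [1.3, 1.6, 0, 0.2], [1.9, 2.3, 0, 0.4]])

```text
time: 15.48
tool_pos: [443.1, -301.4, 145.1]
tcp_rot: [-1.119, 1.566, 0.773]
contact_force: [1.2, -3.9, -2.8]
grip_width: 8.9
```

Call:
carry_out(rows=[[0.6, 0.8, 0, 0], [1.3, 1.5, 0, 0.2], [2.0, 2.3, 0, 0.4]])

```text
time: 15.73
tool_pos: [443.5, -301.1, 145.1]
tcp_rot: [2.729, 1.57, -1.655]
contact_force: [-8.5, -15.1, -1.5]
grip_width: 8.5
```

Stop felt: the door moved only 0.5 of the commanded 3 mm, and the force rose to about 17 N at the handle, which is about 6 N at the pin. I'll hold that gentle pressure.

Call:
carry_out(rows=[[1.7, 2, 0, 0], [1.7, 2, 0, 0], [1.7, 2, 0, 0], [1.7, 2, 0, 0], [1.7, 2, 0, 0], [1.7, 2, 0, 0]])

```text
time: 16.23
tool_pos: [443.4, -301.2, 145.1]
tcp_rot: [2.059, 1.566, -2.325]
contact_force: [-6.7, -12.1, -1.3]
grip_width: 8.8
```

Call:
carry_out(rows=[[0, 0, 0, 0], [0, 0, 0, 0], [0, 0, 0, 0]])

```text
time: 16.48
tool_pos: [443.2, -301.3, 145.1]
tcp_rot: [2.033, 1.566, -2.352]
contact_force: [-0.5, -6.2, -1.3]
grip_width: 9.0
```

Call:
carry_out(rows=[[0, 0, 0, 0], [0, 0, 0, 0], [0, 0, 0, 0], [0, 0, 0, 0], [0, 0, 0, 0], [0, 0, 0, 0]], hand=40)

```text
time: 16.98
tool_pos: [443.2, -301.0, 145.1]
tcp_rot: [1.947, 1.566, -2.437]
contact_force: [0.1, -1.1, 0.8]
grip_width: 39.4
```

Call:
carry_out(rows=[[0, 0, 5, 0], [0, 0, 15, 0], [0, 0, 30, 0], [0, 0, 50, 0], [0, 0, 70, 0], [0, 0, 90, 0], [-10, 0, 105, 0], [-25, 0, 115, 0], [-40, 0, 120, 0], [-50, 0, 120, 0], [-50, 0, 120, 0], [-50, 0, 120, 0]])

```text
time: 17.98
tool_pos: [393.1, -301.0, 265.3]
tcp_rot: [2.032, 1.566, -2.353]
contact_force: [0.0, 0.3, -0.3]
grip_width: 40.0
```

```bash
python3 - <<'E'
from h import *
print(st())
a=capture("scene")[:,:,::-1];b=capture("top")[:,:,::-1]
cv2.imwrite("pics/p7.png",np.hstack([cv2.resize(a[150:370,130:430],(400,300)),cv2.resize(b[150:360,130:470],(400,300))]))
E
```

```text
(17.9833, array([ 393.089, -301.012,  265.297]), 'jaw', np.float64(108.76939321232842), 'q', array([-0.805,  0.258,  1.534, -0.005,  1.349, -2.703]), 'F', array([ 0.039,  0.258, -0.349]), 40.016462832946466)
```

View pics/p7.png

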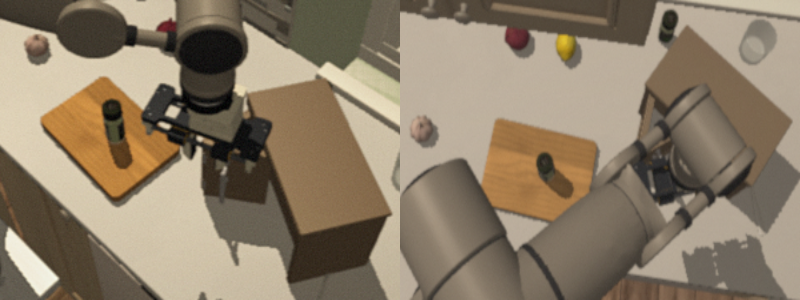

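The picture shows the door folded out at about (235,170) in the left half. The jar stands upright on the board at (112,120), and the garlic, lemon and onion are where they were. The gripper is clear of everything, so I'll hand in.

```bash
python3 -c "
from plant import *
print(close_job())"
```

```text
the job is handed in; nothing more can be done
None
```

I moved the spice jar onto the board, opened the bifold door to its stop, let go, and handed the job in at about 18 s. No verdict was reported.

- **Jar:** I took the jar in front of the door, the nearer of the two look-alikes. I set it down near the middle of the board. The last picture shows it standing upright there.
- **Door:** I pinched the bar from above and guided the handle along its arc. The stop came at about 1.17 rad, worked out from where the gripper was. I held the door there for 0.5 s with about 13–17 N at the handle, which I estimate as 5–7 N at the stop. Then I eased off and released it.
- **Last checks:** the door stands open and the gripper is clear, with the force reading near zero. The garlic, lemon and onion look undisturbed. No check failed or disagreed, but I did not measure the door angle from images after letting go.

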